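# Gauge the sampling port of a smoke-detector test station

### The arm

A 7-joint arm with a two-finger parallel gripper is mounted at the origin on the work surface. World frame = base frame: x ahead of the robot, y to its left, z up, the work surface at z = 0. Lengths are in m, angles in rad, forces in N, time in s.
With the tool pointing down it reaches from about 0.4 to 0.85 m from the base axis. Payload 4.4 kg.
Tool frame: the origin (TCP) lies between the finger pads; the fingertips stand manip.tcp_to_tips ahead of it and the grasp point (between the pads) lies 2 mm behind it (manip.tcp_to_tips is the distance from the TCP to the fingertips, in m); x points along the fingers, y is the direction in which the jaws open and shut, and the axes are right-handed (so a half turn about x gives the same grasp; the last joint's range is limited). The gripper opens to 94 mm and grips with 3 to 60 N. Pads are 16 mm wide; open, the fingers measure 119 mm over their backs; the gripper's body (75 mm by 177 mm) begins 78 mm behind the grasp point.
Start: joints at [-1.188, 0.628, 0.038, 1.517, -0.027, 0.996, -0.02], TCP at [0.282, 0.586, 0.222] pointing down, gripper open.
Joint ranges: [-3.06, 3.06], [-0.37, 2.12], [-1.25, 1.32], [0.18, 2.47], [-1.1, 4.24], [0.23, 1.98], [-2.94, 2.94]. Speed limits (rad/s): [2.57, 2.57, 3.14, 3.14, 3.14, 3.14, 3.14].

### API

Orientations are given as [roll, pitch, yaw] about the fixed x, y, z axes, in that order (R = Rz(yaw) Ry(pitch) Rx(roll)).
In Python, from station import manip gives the robot as it stands.
- The arm moves only by the shell command python3 -m pendant 'ROWS' [FORCE]. ROWS is JSON, a list of rows, each an object with "dp": the shift along the world's x, y, z in cm, a list of three; "twist": the turn about the world's z in rad; "grip": the closure in counts, from 0 (fully open) to 255 (shut). A call has 1 to 8 rows; each row shifts and turns the commanded pose from where the row before left it; what a row does not reach is not made up. A row lasts 1/8 s, in which the tool goes at most 62.5 mm and 10.7 degrees, less where a joint would pass 70% of its speed; a pose out of reach is approached as far as the arm can. A call with a gripper value outside its range is refused whole. The fingers move at their own pace and stop on an object; FORCE is the grip in N (left out, the last holds). Time passes only in rows, so rows that do not move let the fingers close. It gives the time, the measured TCP pose, the force and the opening at its end, in the units of the state.
- manip.sense(): the state, without advancing time (a new reading comes with each control period).
- manip.camera(name): name is "scene" or "top" or "wrist"; returns a dict with "frame" (384x512x3 uint8, red, green, blue), "mtx" (3x3 intrinsics, pixels), "eye" and "rotation" of the camera in the world. Camera axes: x right, y down, z forward; pixel columns grow to the right and rows downward; lengths in m; the calibration is good to about 2 mm. A picture is of the moment at which its call begins. There is no depth.
- manip.sign_off(): hands the job in, once; it reports no verdict.
The state is a dict: "time": time; "joints": joint angles; "qd": joint speeds; "joint_torque": joint torques, N m; "tcp_pos": TCP position; "orientation": TCP orientation; "ft_force": force on the tool from outside, world axes, zero at the start; "moment": the same for the moment, N m; "width": opening from 0.0 (shut) to 1.0 (fully open).
Only numpy, scipy, OpenCV 4.12 (cv2) and the standard library are available. Lean on these libraries where they do the work, as an engineer would, in place of code of your own. Each camera call takes 0.05 s, during which the arm holds its last target.

### The job

Check the sampling port of the smoke-detector test station with the orange-handled gauge rod: first slide the black shutter grip along the deck until its yellow line stands on the green mark, then take the rod from its blue cradle and push it into the brass guide tube until its collar stops against the tube's mouth. Draw the rod right out again and present it for reading: rod level, its tip about 5 cm above the centre of the ring on the white reading plate, touching nothing but the gripper. Finish while still holding it there, with the shutter left on its mark and the loose detector head, spool and bottle undisturbed.

Things in the scene. Friction and masses are not known exactly. Their poses are not given: they have to be found in the camera images.
- shutter (a joint): position of the shutter along its slot, m: 0 to 0.08, growing along the station's +y; starts at 0 to 0.03; 0.05 is the green mark, where the grip is straight above the bore and a 22 mm window in the blade under it lines up with the bore. More than about 6 mm off, the blade blocks the rod inside the box, the collar some 15 mm short of the mouth. Stays where left; friction about 2.5 N.
- shutter_top (a point): centre of the top of the black shutter grip, 135 mm above the bench: a block 28 mm along the station's x, 20 mm along its y (the way it slides), 35 mm tall, on the flat deck (100 mm above the bench). A yellow line across its top marks its centre. The deck is clear about it, save a fixed white dome (92 mm across, 36 mm tall) 20 mm behind it (+x).
- green_mark (a point): point on the deck top (100 mm above the bench) in the middle of the slot, midway between two green dashes: the grip's centre belongs above it. It lies 70 mm along the station's +x from the tube mouth. Axes as port_mouth. Fixed to the station.
- port_mouth (a point): centre of the open mouth of the brass guide tube on the white metal test station, 70 mm above the bench. The tube is level, 26 mm outside, 14 mm inside, and stands 40 mm out of the station's front face (box 165 mm deep along x, 200 mm wide along y, 100 mm tall, tube in the middle of the face). Axes: x level, pointing into the tube; y level, along the shutter's slot; z up. The station is fixed to the bench; its place and yaw vary.
- gauge_mid (a point): grasp point of the loose gauge rod: on its axis in the orange handle. x along the rod to the tip, y across, z up as it lies. Handle 16 mm wide (y), 18 mm tall (z), from 60 mm behind to 45 mm ahead of here; then a brass collar 26 mm across, 8 mm thick; then a 10 mm steel rod, tapered tip 138 mm ahead. About 0.12 kg, balanced 28 mm ahead of here. Starts level in its cradle, axis 50 mm above the bench.
- gauge_collar (a point): centre of the collar's front face, 53 mm ahead of gauge_mid on the rod's axis; it meets the tube's mouth when the rod is fully in, 85 mm of rod then being inside. Axes as gauge_mid.
- gauge_tip (a point): end of the steel rod's tip, 138 mm ahead of gauge_mid, 85 mm ahead of gauge_collar. Axes as gauge_mid.
- gauge: the whole gauge rod; origin and axes as gauge_mid.
- station: the fixed test station; origin on the bench below the middle of its front face, 40 mm along +x from the tube mouth; axes as port_mouth.
- cradle: blue plastic cradle, fixed; origin on the bench straight below where gauge_mid starts, x towards the rod's tip. Base 50 mm wide, 8 mm thick. Two uprights (8 mm thick, 50 mm wide) hold the rod in notches 50 mm behind and 88 mm ahead of the origin, tops 57 mm above the bench at most; clear between them. The rod lifts straight up.
- plate: white reading plate 80 x 80 x 10 mm, fixed to the bench; origin at the centre of its underside, z up.
- read_mark (a point): centre of the black ring (38 mm across, red dot inside) on top of the reading plate, 10 mm above the bench; z up.
- head: loose white smoke-detector head, 100 mm across, 42 mm tall; origin at the centre of its underside. To be left alone.
- spool: loose blue solder spool standing on end, 54 mm across, 30 mm tall; origin at the centre of its underside. To be left alone.
- flux: loose small white bottle with red cap, 36 mm across, 75 mm tall; origin at the centre of its underside. To be left alone.
Not all that is in view belongs to the job. What is meant by the gauge is not turquoise, and is the larger of those in its own colour.

How it is judged:
On the way, in this order (a step that is already met when the one before it is completed fails the run):
1. shutter grip on the green mark, the rod not yet in the gripper (value of joint shutter between 0.045 and 0.055 m and contact force between the fingers and gauge below 0.2 N), for 0.2 s.
2. gauge rod held fully in the guide tube, collar against the mouth (value of joint shutter between 0.045 and 0.055 m and x of gauge_collar in the frame of port_mouth between -0.003 and 0.003 m and y of gauge_collar in the frame of port_mouth between -0.004 and 0.004 m and z of gauge_collar in the frame of port_mouth between -0.004 and 0.004 m and angle between the x axis of gauge_mid and the x axis of port_mouth, either way round below 0.1 rad and contact force between the fingers and gauge above 1 N), for 0.2 s.
3. rod drawn right out of the tube (x of gauge_tip in the frame of port_mouth below -0.01 m and contact force between the fingers and gauge above 1 N), for 0.1 s.
4. rod held level, tip above the reading mark (value of joint shutter between 0.045 and 0.055 m and horizontal distance between gauge_tip and read_mark below 0.015 m and z of gauge_tip in the frame of read_mark between 0.025 and 0.08 m and angle between gauge_mid's own x axis and vertical between 1.4508 and 1.6908 rad and contact force between the fingers and gauge above 2 N and height (world z) of gauge_mid above 0.025 m and linear speed of gauge below 0.02 m/s and contact force between gauge and plate below 0.2 N and contact force between gauge and station below 0.2 N and contact force between gauge and cradle below 0.2 N and contact force between gauge and head below 0.2 N and contact force between gauge and spool below 0.2 N and contact force between gauge and flux below 0.2 N), for 0.3 s.
At the end, for the whole second after the job is handed in: The gripper holds the gauge rod still (under 20 mm/s) and level within 0.12 rad, the tip within 15 mm sideways of the ring's centre and 25 to 80 mm above the plate, the rod touching nothing else; the shutter is within 5 mm of its mark (0.045 to 0.055) (all of step 4); the arm keeps its last pose, push and grip.
It fails at once if the loose detector head is moved more than 25 mm or tipped (distance of head from where it was at the start of the episode above 0.025 m or angle between head's own z axis and vertical above 0.4 rad).
It fails at once if the loose spool is moved more than 25 mm or tipped (distance of spool from where it was at the start of the episode above 0.025 m or angle between spool's own z axis and vertical above 0.4 rad).
It fails at once if the loose bottle is moved more than 25 mm or tipped (distance of flux from where it was at the start of the episode above 0.025 m or angle between flux's own z axis and vertical above 0.4 rad).
It also fails if it takes over 72 s, if anything falls off the work surface, if the arm or the gripper's body presses on something with over 40 N, if the wrist force passes 120 N, or if a joint passes its speed limit or range.

## Working session

There is one attempt and no reset: what is moved stays moved. The work goes in short steps, Python scripts to look and compute and a shell command to move; the robot and the scene stay as the last step left them, time stands still between calls to the robot, and variables do not carry over. Pictures are saved under pics/ and viewed, and the job is handed in when it is done.

```bash
ls; mkdir -p pics
python3 - <<'E'
from station import manip
import cv2
s=manip.sense();print({k:s[k] for k in('time','tcp_pos','orientation','width','ft_force')},manip.tcp_to_tips)
for n in('scene','top','wrist'):
    c=manip.camera(n);cv2.imwrite(f'pics/a_{n}.png',c['frame'][:,:,::-1]);print(n,c['mtx'],c['eye'],c['rotation'])
E
```

```text
pics
{'time': 0.0, 'tcp_pos': array([0.28170959, 0.58509417, 0.2215652 ]), 'orientation': array([-1.58177062,  1.56893211, -2.03061028]), 'width': 0.9983143638663786, 'ft_force': array([-0.93666926, -0.69572912,  0.30108202])} 0.017
scene [[436.44944282   0.         256.0551394 ]
 [  0.         436.44944282 193.33731177]
 [  0.           0.           1.        ]] [ 1.33438725 -0.54342165  0.89644399] [-2.20093544  0.00867493  0.76773741]
top [[367.70894761   0.         250.56387306]
 [  0.         367.70894761 195.16005077]
 [  0.           0.           1.        ]] [0.38929823 0.24297369 1.18631505] [-2.95038887  0.00464772 -1.55340507]
wrist [[337.67097367   0.         249.95475367]
 [  0.         337.67097367 194.21246246]
 [  0.           0.           1.        ]] [0.20994961 0.62023887 0.38404663] [2.86355647e+00 1.22832714e-03 1.12234185e+00]
```

View pics/a_scene.png

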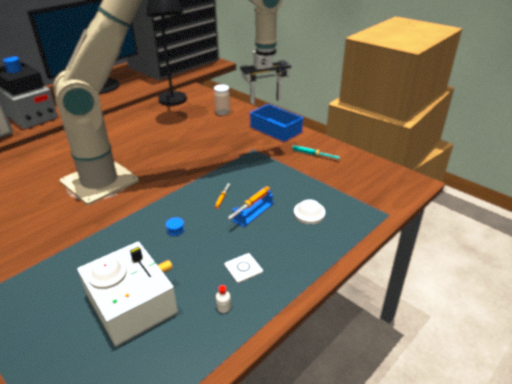

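View pics/a_top.png

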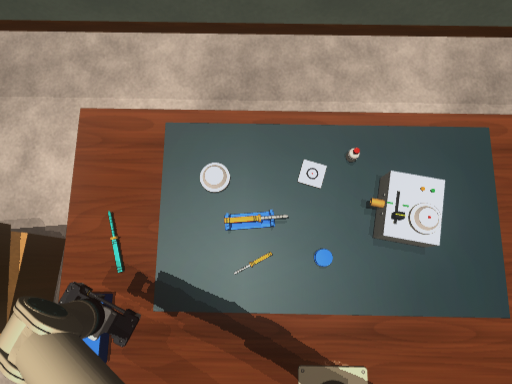

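View pics/a_wrist.png

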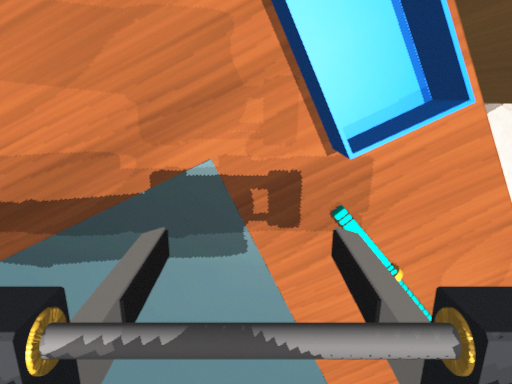

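The top view shows the gauge in its blue cradle near (256,219), the smaller orange decoy at (254,263), the plate at (312,173) and the station at (410,210). The grip is near (398,208).

```bash
cat > h.py <<'E'
from station import manip
import cv2, numpy as np
from scipy.spatial.transform import Rotation as Ro
def cam(n):
    c=manip.camera(n); c['R']=Ro.from_euler('xyz',c['rotation']).as_matrix(); return c
def ray(c,uv):
    return c['R']@np.linalg.inv(c['mtx'])@np.array([uv[0],uv[1],1.])
def onz(c,uv,z):
    d=ray(c,uv); e=np.array(c['eye']); return e+d*(z-e[2])/d[2]
def proj(c,p):
    q=c['mtx']@(c['R'].T@(np.array(p)-c['eye'])); return q[:2]/q[2]
def tri(c1,u1,c2,u2):
    A=[];b=[]
    for c,u in((c1,u1),(c2,u2)):
        d=ray(c,u);d/=np.linalg.norm(d);P=np.eye(3)-np.outer(d,d);A.append(P);b.append(P@c['eye'])
    return np.linalg.lstsq(np.vstack(A),np.hstack(b),rcond=None)[0]
def crop(c,x0,y0,x1,y1,s,name):
    cv2.imwrite('pics/'+name,cv2.resize(c['frame'][y0:y1,x0:x1,::-1],None,fx=s,fy=s,interpolation=cv2.INTER_CUBIC))
E
python3 - <<'E'
from h import *
c=cam('top')
print(c['R'], proj(c,[0,0,0]), proj(c,manip.sense()['tcp_pos']))
crop(c,360,160,460,260,6,'b_st.png'); crop(c,210,150,340,240,6,'b_g.png')
c=cam('scene'); crop(c,70,230,190,350,5,'b_sc.png')
crop(c,200,170,300,250,7,'b_sg.png')
E
```

```text
[[ 0.0173902  -0.98164307  0.18993278]
 [-0.99983798 -0.01619034  0.00786719]
 [-0.0046477  -0.19003882 -0.98176558]] [332.18088803 401.68026052] [116.13460789 307.23889358]
```

View pics/b_st.png

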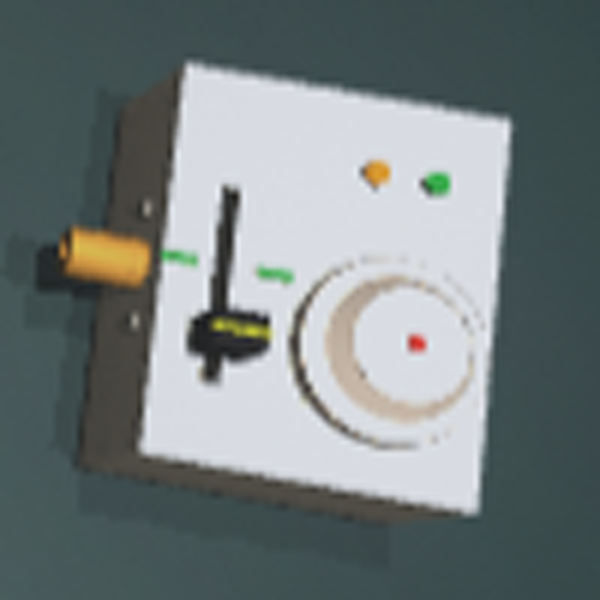

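View pics/b_g.png

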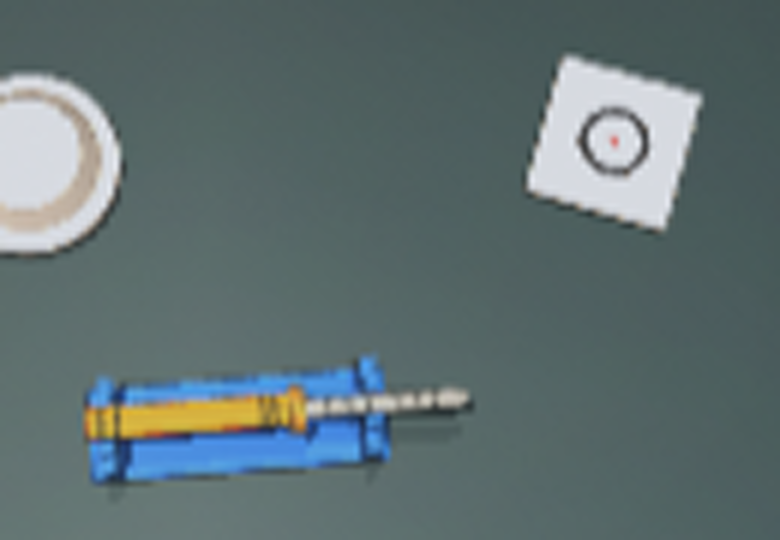

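View pics/b_sc.png

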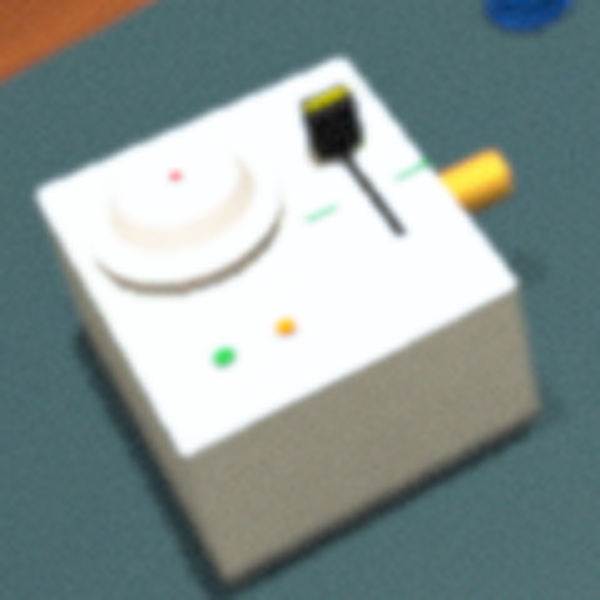

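View pics/b_sg.png

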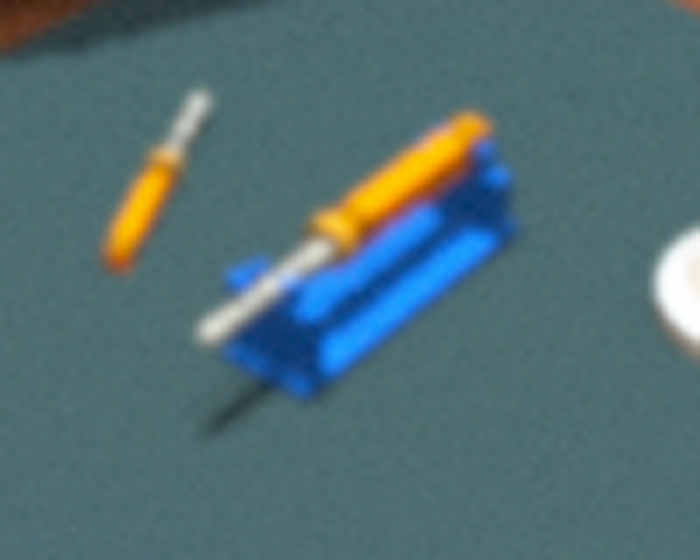

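The station's deck corners, green dashes and yellow line are clear in the crop. The grip sits about 75 crop-px (image down) from the dashes. Next I turn these into positions.

```bash
cat > m1.py <<'E'
from h import *
c=cam('top'); sc=cam('scene')
def T(x,y,z,o=(360,160),s=6): return onz(c,((x+.5)/s-.5+o[0],(y+.5)/s-.5+o[1]),z)
def cen(c,mask,box):
    x0,y0,x1,y1=box; m=np.zeros_like(mask);m[y0:y1,x0:x1]=mask[y0:y1,x0:x1]
    y,x=np.nonzero(m);return np.array([x.mean(),y.mean()]),len(x)
def hsv(c): return cv2.cvtColor(c['frame'],cv2.COLOR_RGB2HSV)
H=hsv(c);Hs=hsv(sc)
# deck
cor=[T(x,y,.1) for x,y in((187,62),(511,118),(478,514),(142,455))]
for i in range(4): 
    d=cor[(i+1)%4]-cor[i];print('edge',np.round(cor[i],4),np.linalg.norm(d).round(4),np.degrees(np.arctan2(d[1],d[0])).round(2))
fm=(cor[0]+cor[3])/2; print('front mid',fm)
for n,cc,HH,boxes in(('top',c,H,((385,200,394,207),(400,202,411,209))),('scene',sc,Hs,((130,268,139,276),(147,258,158,268)))):
    g=((HH[...,0]>45)&(HH[...,0]<85)&(HH[...,1]>60)).astype(np.uint8)
    P=[]
    for b in boxes:
        uv,k=cen(cc,g,b);P.append(onz(cc,uv,.1));print(n,'green',uv,k,P[-1])
    print(n,'mark',(P[0]+P[1])/2,'x dir',np.degrees(np.arctan2(*(P[1]-P[0])[1::-1])))
for n,cc,HH,b in(('top',c,H,(392,210,410,220)),('scene',sc,Hs,(128,242,145,256))):
    g=((HH[...,0]>22)&(HH[...,0]<36)&(HH[...,1]>120)&(HH[...,2]>90)).astype(np.uint8)
    uv,k=cen(cc,g,b);print(n,'yellow',uv,k,onz(cc,uv,.135))
# orange handle
for n,cc,HH,b in(('top',c,H,(220,205,265,230)),('scene',sc,Hs,(240,180,275,210))):
    g=((HH[...,0]>5)&(HH[...,0]<30)&(HH[...,1]>130)&(HH[...,2]>110)).astype(np.uint8)
    x0,y0,x1,y1=b;m=np.zeros_like(g);m[y0:y1,x0:x1]=g[y0:y1,x0:x1]
    cnt=max(cv2.findContours(m,0,1)[0],key=cv2.contourArea);print(n,'handle',cv2.minAreaRect(cnt))
# ring red dot
for n,cc,HH,b in(('top',c,H,(300,160,325,187)),):
    r=(((HH[...,0]<8)|(HH[...,0]>170))&(HH[...,1]>60)).astype(np.uint8);uv,k=cen(cc,r,b);print(n,'dot',uv,k,onz(cc,uv,.01))
w=(Hs[...,1]<50)&(Hs[...,2]>180)
uv,k=cen(sc,w.astype(np.uint8),(222,252,266,284));print('scene plate',uv,k,onz(sc,uv,.01))
w=(H[...,1]<50)&(H[...,2]>150)
uv,k=cen(c,w.astype(np.uint8),(293,155,330,192));print('top plate',uv,k,onz(c,uv,.01))
# tube & rod by hand
print('tube mouth top edge',T(66,248,.07))
G=lambda x,y,z:T(x,y,z,(210,150))
print('tip',G(470,399,.05),'rodback',G(88,423,.05),'collar',G(305,410,.05),G(288,410,.05))
E
python3 m1.py
```

```text
edge [ 0.6848 -0.1736  0.1   ] 0.1637 -99.34
edge [ 0.6582 -0.3352  0.1   ] 0.2015 170.73
edge [ 0.4594 -0.3027  0.1   ] 0.1641 80.91
edge [ 0.4853 -0.1407  0.1   ] 0.2022 -9.38
front mid [ 0.58502036 -0.15717634  0.1       ]
top green [389.4 202.5] 10 [ 0.58394091 -0.16408949  0.1       ]
top green [406.         205.33333333] 9 [ 0.57616546 -0.21311652  0.1       ]
top mark [ 0.58005318 -0.188603    0.1       ] x dir -99.01178092514482
scene green [nan nan] 0 [nan nan nan]
scene green [154.8 262. ] 5 [ 0.58945281 -0.15410887  0.1       ]
scene mark [nan nan nan] x dir nan
top yellow [399.73684211 214.15789474] 19 [ 0.54408561 -0.17882002  0.135     ]
scene yellow [134.61111111 249.72222222] 18 [ 0.54916908 -0.18086294  0.135     ]
top handle ((242.00865173339844, 218.7079620361328), (6.07805871963501, 36.17694091796875), 87.61405944824219)
scene handle ((257.45404052734375, 195.6243133544922), (6.396367073059082, 27.64406967163086), 53.97262954711914)
top dot [312. 173.] 1 [0.6945514  0.05133052 0.01      ]
scene plate [243.05263158 266.91729323] 665 [0.70108196 0.04914807 0.01      ]
top plate [311.81005587 173.30167598] 537 [0.69351687 0.05197026 0.01      ]
tube mouth top edge [ 0.59330745 -0.11778865  0.07      ]
tip [0.54473778 0.13470309 0.05      ] rodback [0.52889588 0.33247872 0.05      ] collar [0.53755963 0.22018734 0.05      ] [0.53741173 0.22899708 0.05      ]m1.py:6: RuntimeWarning: Mean of empty slice.
  y,x=np.nonzero(m);return np.array([x.mean(),y.mean()]),len(x)
  ret = ret.dtype.type(ret / rcount)
```

Run:
```python
from h import *
s=manip.sense();R=Ro.from_euler('xyz',s['orientation']).as_matrix();print(R.round(3),np.degrees(np.arctan2(R[1,1],R[0,1])))
c=cam('wrist');print(R.T@(c['eye']-s['tcp_pos']),(R.T@c['R']).round(3))
```

```text
[[-0.     0.434  0.901]
 [-0.     0.901 -0.434]
 [-1.    -0.    -0.   ]] 64.28386951866823
[-0.16240302  0.00019752 -0.07992814] [[-0.    -0.274  0.962]
 [ 1.     0.     0.001]
 [-0.     0.962  0.274]]
```

```bash
python3 -m pendant '[{"dp":[3.6,-4.1,0.4],"twist":-0.18,"grip":0},{"dp":[3.6,-4.1,0.4],"twist":-0.18,"grip":0},{"dp":[3.6,-4.1,0.4],"twist":-0.18,"grip":0},{"dp":[3.6,-4.1,0.4],"twist":-0.18,"grip":0},{"dp":[3.6,-4.1,0.4],"twist":-0.18,"grip":0},{"dp":[3.6,-4.1,0.4],"twist":-0.18,"grip":0},{"dp":[3.6,-4.1,0.4],"twist":-0.18,"grip":0},{"dp":[0,0,0],"twist":0,"grip":0}]' 20
python3 - <<'E'
from h import *
c=cam('wrist');cv2.imwrite('pics/c_w.png',c['frame'][:,:,::-1]);np.savez('c_w.npz',**c)
s=manip.sense();print(s['tcp_pos'],s['joints'])
E
```

```text
time: 1.4
tcp_pos: [0.5377, 0.2933, 0.2512]
orientation: [1.068, 1.567, -0.65]
ft_force: [-0.6, 0.8, -0.2]
width: 0.999
[0.53530377 0.2966111  0.25066329] [-0.79516903  0.57074517  0.39628213  1.60287403 -0.2466691   1.01735225
 -0.46671259]
```

View pics/c_w.png

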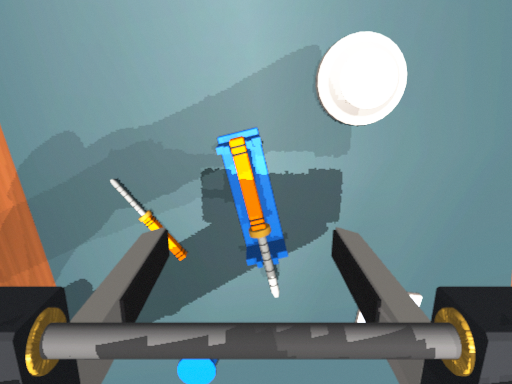

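The wrist view shows the gauge from (237,140) at its back end to the tip at (276,296). The collar is near (260,229) and the head is at (363,78).

```bash
cat > m2.py <<'E'
from h import *
c=dict(np.load('c_w.npz'));H=cv2.cvtColor(c['frame'],cv2.COLOR_RGB2HSV)
g=((H[...,0]>5)&(H[...,0]<30)&(H[...,1]>130)&(H[...,2]>110)).astype(np.uint8)
m=np.zeros_like(g);m[125:245,222:280]=g[125:245,222:280]
cnt=max(cv2.findContours(cv2.morphologyEx(m,cv2.MORPH_CLOSE,np.ones((5,5))),0,1)[0],key=cv2.contourArea)
r=cv2.minAreaRect(cnt);print(r)
for q in cv2.boxPoints(r): print(q,onz(c,q,.05).round(4))
print('tip',onz(c,(276,296),.05),'eye',c['eye'])
# axis through handle pixels at z=.059 (top face) 
crop(c,215,120,295,305,3.2,'c_wc.png')
E
python3 m2.py
```

```text
((248.64707946777344, 187.08822631835938), (102.35002899169922, 20.130456924438477), 75.96376037597656)
[226.47061 139.88234] [0.5193 0.3331 0.05  ]
[246.00002 134.99998] [0.5407 0.3351 0.05  ]
[270.82355 234.29411] [0.5521 0.2182 0.05  ]
[251.29414 239.17647] [0.5288 0.2155 0.05  ]
tip [0.54782893 0.13644353 0.05      ] eye [0.54879034 0.37281816 0.41343033]
```

View pics/c_wc.png

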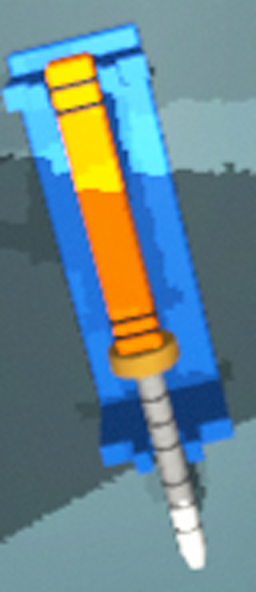

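```bash
python3 -m pendant '[{"dp":[0.6,-6.0,0],"twist":0,"grip":0},{"dp":[0.6,-6.0,0],"twist":0,"grip":0},{"dp":[0.6,-6.0,0],"twist":0,"grip":0},{"dp":[0.6,-6.0,0],"twist":0,"grip":0},{"dp":[0.6,-6.0,0],"twist":0,"grip":0},{"dp":[0.6,-6.0,0],"twist":0,"grip":0},{"dp":[0.6,-6.0,0],"twist":0,"grip":0},{"dp":[0,0,0],"twist":-0.02,"grip":0}]'
python3 - <<'E'
from h import *
manip.camera('wrist');manip.camera('wrist')
c=cam('wrist');cv2.imwrite('pics/d_w.png',c['frame'][:,:,::-1]);np.savez('d_w.npz',**c)
s=manip.sense();print(s['tcp_pos'],s['joints'],c['eye'])
crop(c,120,150,380,384,3,'d_wc.png')
E
```

```text
time: 2.45
tcp_pos: [0.5756, -0.1261, 0.2507]
orientation: [0.352, 1.568, -1.383]
ft_force: [-0.6, 1.0, -0.4]
width: 1.004
[ 0.57619023 -0.11846995  0.25011164] [-0.10397807  0.53774422  0.41052536  1.6692647  -0.24980934  0.98758812
  0.23930683] [ 0.58851436 -0.04093161  0.41264603]
```

View pics/d_w.png

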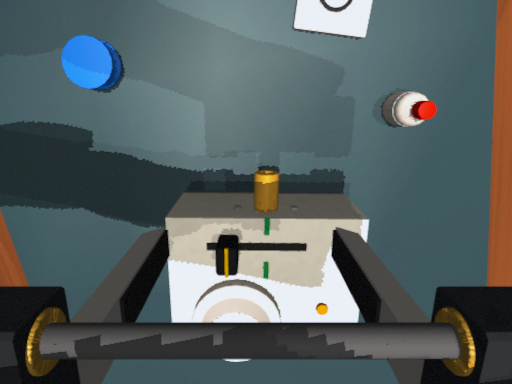

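The wrist view shows the tube mouth at about (266,172), the green dashes at (266,226) and (266,270), the yellow line at (227,261), the spool at (90,62) and the bottle at (407,108).

```bash
cat > m3.py <<'E'
from h import *
import sys
c=dict(np.load(sys.argv[1]));H=cv2.cvtColor(c['frame'],cv2.COLOR_RGB2HSV)
g=((H[...,0]>45)&(H[...,0]<85)&(H[...,1]>90)).astype(np.uint8);g[:200]=0;g[:, :200]=0;g[:,330:]=0
P=[]
n,l,st,ce=cv2.connectedComponentsWithStats(g)
for i in range(1,n):
    if st[i,4]>15: P.append(onz(c,ce[i],.1));print('green',ce[i],st[i,4],P[-1].round(4))
P=sorted(P,key=lambda p:-p[1]);mark=(P[0]+P[1])/2;d=P[1]-P[0];a=np.arctan2(d[1],d[0])
ex=np.array([np.cos(a),np.sin(a),0]);ey=np.array([-ex[1],ex[0],0])
print('mark',mark,'yaw deg',np.degrees(a),'len',np.linalg.norm(d),'mouth pred',mark-.07*ex)
y=((H[...,0]>18)&(H[...,0]<36)&(H[...,1]>120)&(H[...,2]>90)).astype(np.uint8)
n,l,st,ce=cv2.connectedComponentsWithStats(y)
for i in range(1,n):
    if st[i,4]>15:
        x0,y0,w,h,A=st[i]
        p=onz(c,ce[i],.135);print('yellow',ce[i],st[i],p.round(4),'rel',((p-mark)@ex).round(4),((p-mark)@ey).round(4),'shutter',(.05+(p-mark)@ey).round(4))
np.set_printoptions(suppress=True)
E
python3 m3.py d_w.npz
```

```text
green [266.6056338  225.70422535] 71 [ 0.5861 -0.1627  0.1   ]
green [265.5 269.5] 64 [ 0.5781 -0.21    0.1   ]
mark [ 0.58208385 -0.18632321  0.1       ] yaw deg -99.5440752399199 len 0.04799262207295504 mouth pred [ 0.59369029 -0.11729212  0.1       ]
yellow [266.11389522 190.67653759] [254 170  25  43 878] [ 0.5905 -0.1174  0.135 ] rel -0.0693 -0.0032 shutter 0.0468
yellow [225.84  262.304] [224 248   5  29 125] [ 0.5448 -0.1783  0.135 ] rel -0.0017 -0.0381 shutter 0.0119
yellow [321.87951807 309.27710843] [317 305  11  10  83] [ 0.6259 -0.2406  0.135 ] rel 0.0463 0.0523 shutter 0.1023
yellow [ 31.73273273 343.66366366] [ 26 314  17  61 333] [ 0.3423 -0.235   0.135 ] rel 0.0877 -0.2284 shutter -0.1784
yellow [468.41129032 345.71505376] [457 314  19  61 372] [ 0.7635 -0.3039  0.135 ] rel 0.0858 0.1984 shutter 0.2484
```

View pics/d_wc.png

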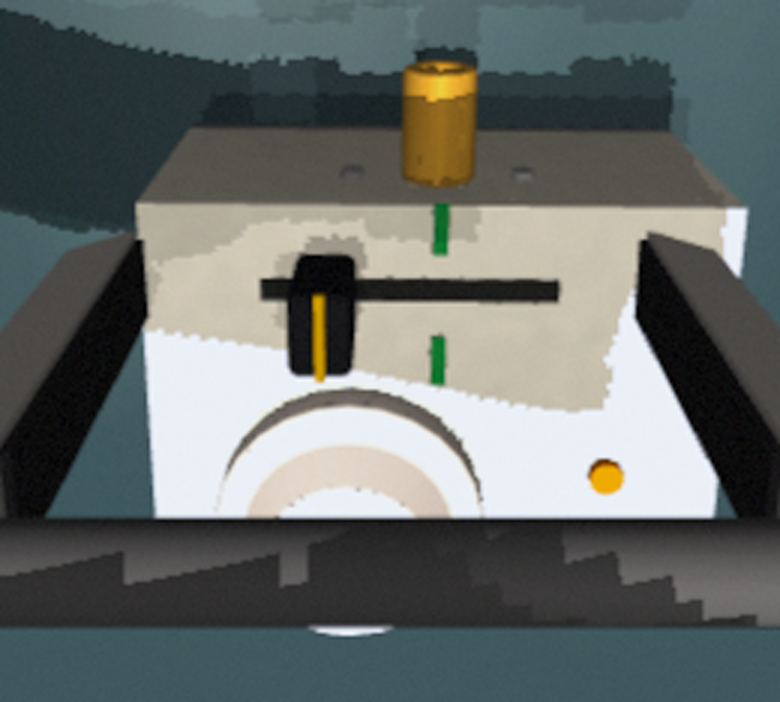

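```bash
python3 -m pendant '[{"dp":[-1.6,-3.0,-1.5],"twist":0,"grip":60},{"dp":[-1.6,-3.0,-2.5],"twist":0,"grip":60},{"dp":[0,0,-3.5],"twist":0,"grip":60},{"dp":[0,0,-1.5],"twist":0,"grip":60},{"dp":[0,0,0],"twist":0,"grip":60}]' 15
python3 - <<'E'
from h import *
manip.camera('wrist')
c=cam('wrist');cv2.imwrite('pics/e_w.png',c['frame'][:,:,::-1]);np.savez('e_w.npz',**c)
s=manip.sense();print(s['tcp_pos'],s['width'],s['ft_force'])
R=Ro.from_euler('xyz',s['orientation']).as_matrix();print(np.degrees(np.arctan2(R[1,1],R[0,1])),R[2])
E
python3 m3.py e_w.npz
```

```text
time: 3.22
tcp_pos: [0.5442, -0.1789, 0.1598]
orientation: [-2.175, 1.569, 2.383]
ft_force: [-0.0, -0.7, 0.4]
width: 0.762
[ 0.54514175 -0.18030692  0.16128501] 0.7634268386373111 [ 0.50055631 -0.03171815 -0.68655492]
-8.92236542263163 [-9.99998928e-01  1.44385286e-03 -2.42014991e-04]
green [301.97945205 249.97260274] 146 [ 0.5782 -0.2104  0.1   ]Traceback (most recent call last):
  File "m3.py", line 9, in <module>
    P=sorted(P,key=lambda p:-p[1]);mark=(P[0]+P[1])/2;d=P[1]-P[0];a=np.arctan2(d[1],d[0])
                                              ~^^^
IndexError: list index out of range
```

View pics/e_w.png

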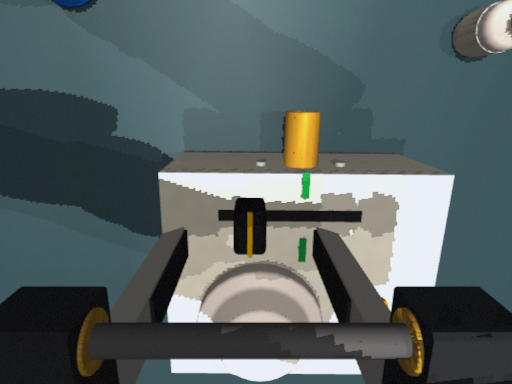

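The grip is centred between the fingers at column 250, so the fingers can go straight down.

```bash
sed -i 's/g\[:200\]=0/g[:165]=0/; s/330:\]=0/345:]=0/' m3.py; python3 m3.py e_w.npz|head -5
python3 -m pendant '[{"dp":[0,0,-2.0],"twist":0,"grip":60},{"dp":[0,0,-1.9],"twist":0,"grip":60},{"dp":[0,0,0],"twist":0,"grip":200},{"dp":[0,0,0],"twist":0,"grip":255},{"dp":[0,0,0],"twist":0,"grip":255},{"dp":[0,0,0],"twist":0,"grip":255}]' 15
python3 - <<'E'
from h import *
manip.camera('wrist')
c=cam('wrist');cv2.imwrite('pics/f_w.png',c['frame'][:,:,::-1]);np.savez('f_w.npz',**c)
s=manip.sense();print(s['tcp_pos'],s['width'],s['ft_force'])
E
```

```text
green [305.62295082 184.55191257] 183 [ 0.5861 -0.1624  0.1   ]
green [301.97945205 249.97260274] 146 [ 0.5782 -0.2104  0.1   ]
mark [ 0.58212959 -0.18642192  0.1       ] yaw deg -99.38683549495015 len 0.04862245674683866 mouth pred [ 0.59354654 -0.11735924  0.1       ]
yellow [301.56044539 138.60816543] [ 284  111   37   57 1886] [ 0.5822 -0.1263  0.135 ] rel -0.0593 -0.0097 shutter 0.0403
yellow [249.36575875 234.01167315] [247 212   6  46 257] [ 0.5449 -0.178   0.135 ] rel -0.0023 -0.0381 shutter 0.0119
time: 4.08
tcp_pos: [0.5444, -0.1814, 0.1221]
orientation: [1.488, 1.57, -0.241]
ft_force: [0.2, 0.4, -0.1]
width: 0.377
[ 0.54418389 -0.18138403  0.12181656] 0.2903339549716752 [ 0.5235437  -0.61736309 -0.39235257]
```

View pics/f_w.png

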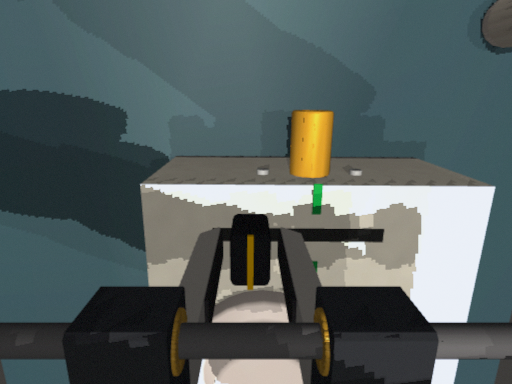

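```bash
python3 -m pendant '[{"dp":[0,0,0],"twist":0,"grip":255},{"dp":[0,0,0],"twist":0,"grip":255},{"dp":[0.9,-0.15,0],"twist":0,"grip":255},{"dp":[0.95,-0.15,0],"twist":0,"grip":255},{"dp":[0.95,-0.15,0],"twist":0,"grip":255},{"dp":[0.95,-0.16,0],"twist":0,"grip":255},{"dp":[0,0,0],"twist":0,"grip":255},{"dp":[0,0,0],"twist":0,"grip":255}]' 15
python3 - <<'E'
from h import *
manip.camera('wrist')
c=cam('wrist');cv2.imwrite('pics/g_w.png',c['frame'][:,:,::-1]);np.savez('g_w.npz',**c)
s=manip.sense();print(s['tcp_pos'],s['width'],s['ft_force'])
E
python3 m3.py g_w.npz
```

```text
time: 5.18
tcp_pos: [0.5832, -0.1879, 0.1217]
orientation: [1.357, 1.568, -0.371]
ft_force: [2.2, -0.9, 1.8]
width: 0.211
[ 0.58257434 -0.18774591  0.12168083] 0.20928419042757254 [ 3.39408608 -1.00159965  1.73409884]
green [248.25735294 198.38602941] 272 [ 0.586  -0.1628  0.1   ]Traceback (most recent call last):
  File "m3.py", line 9, in <module>
    P=sorted(P,key=lambda p:-p[1]);mark=(P[0]+P[1])/2;d=P[1]-P[0];a=np.arctan2(d[1],d[0])
                                              ~^^^
IndexError: list index out of range
```

View pics/g_w.png

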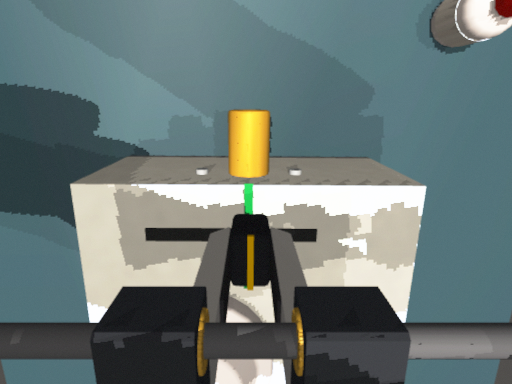

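The yellow line at column 250 is in line with the green dash (248) and the tube (249.5). I release, rise and check.

```bash
python3 -m pendant '[{"dp":[0,0,0],"twist":0,"grip":60},{"dp":[0,0,0],"twist":0,"grip":60},{"dp":[0,0,0],"twist":0,"grip":60},{"dp":[0,0,3],"twist":0,"grip":60},{"dp":[0,0,4],"twist":0,"grip":60},{"dp":[0,4,3],"twist":0,"grip":60},{"dp":[0,3,2],"twist":0,"grip":60},{"dp":[0,0,0],"twist":0,"grip":60}]' 15
python3 - <<'E'
from h import *
manip.camera('wrist')
c=cam('wrist');cv2.imwrite('pics/i_w.png',c['frame'][:,:,::-1]);np.savez('i_w.npz',**c)
s=manip.sense();print(s['tcp_pos'],s['width'],s['ft_force'])
crop(c,140,100,380,340,2.5,'i_wc.png')
E
python3 m3.py i_w.npz
```

```text
time: 6.28
tcp_pos: [0.5826, -0.1144, 0.2428]
orientation: [2.233, 1.568, 0.509]
ft_force: [-0.6, -0.7, -0.8]
width: 0.764
[ 0.58105841 -0.11792034  0.24121249] 0.7663587196239677 [-0.54738875 -0.31460665 -0.58694867]
green [261.5 233. ] 76 [ 0.586  -0.1633  0.1   ]Traceback (most recent call last):
  File "m3.py", line 9, in <module>
    P=sorted(P,key=lambda p:-p[1]);mark=(P[0]+P[1])/2;d=P[1]-P[0];a=np.arctan2(d[1],d[0])
                                              ~^^^
IndexError: list index out of range
```

View pics/i_wc.png

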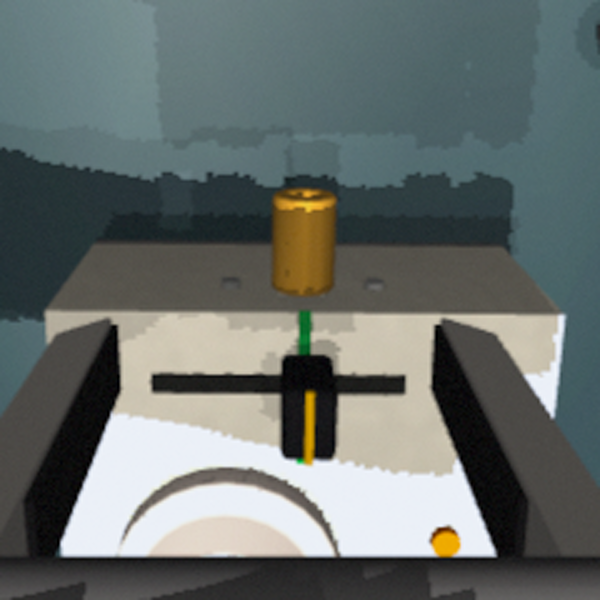

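Run:
```python
from h import *
ey=np.array([.9869,-.1616,0]);ex=np.array([-.1616,-.9869,0]);mark=np.array([.5821,-.1865,.1])
for f in('i_w.npz','g_w.npz','d_w.npz','e_w.npz'):
    c=dict(np.load(f));H=cv2.cvtColor(c['frame'],cv2.COLOR_RGB2HSV)
    y=((H[...,0]>15)&(H[...,0]<36)&(H[...,1]>120)&(H[...,2]>60)).astype(np.uint8)
    n,l,st,ce=cv2.connectedComponentsWithStats(y)
    for i in range(1,n):
        A=st[i]
        if A[4]<60 or not 200<ce[i][0]<345: continue
        if A[1]<200:
            rows=[]
            for v in range(A[1]+4,A[1]+A[3]-6,4):
                xs=np.nonzero(l[v]==i)[0]; rows.append(((xs[0]+xs[-1])/2,v))
            L=onz(c,rows[0],.079);M=onz(c,rows[-1],.079)
            print(f,'tube ey off',[round(float((onz(c,r,.076)-mark)@ey),4) for r in rows[:6]],'top row',A[1],onz(c,(ce[i][0],A[1]),.083).round(4),(onz(c,(ce[i][0],A[1]),.083)-mark)@ex, 'w',A[2])
        else: print(f,'yellow',ce[i],((onz(c,ce[i],.135)-mark)@ey).round(4),((onz(c,ce[i],.135)-mark)@ex).round(4))
```

```text
i_w.npz tube ey off [0.0002, -0.0003, -0.0002, -0.0001, -0.0001, -0.0] top row 175 [ 0.5938 -0.1103  0.083 ] -0.0771436275054321 w 26
i_w.npz yellow [263.29230769 270.62307692] 0.0008 -0.0021
i_w.npz yellow [318.04166667 317.08333333] 0.0523 0.0453
g_w.npz tube ey off [-0.0, -0.0, -0.0, 0.0003, 0.0003, 0.0003] top row 110 [ 0.5938 -0.1152  0.083 ] -0.07225228315326529 w 42
g_w.npz yellow [250.0078329  261.47519582] 0.001 -0.0025
g_w.npz yellow [201.38716356 342.23188406] -0.0243 0.0443
g_w.npz yellow [298.5991984  342.24649299] 0.0267 0.0442
d_w.npz tube ey off [-0.0003, -0.0002, -0.0002, -0.0001, -0.0, -0.0004] top row 170 [ 0.5936 -0.1106  0.083 ] -0.0767165683167449 w 25
d_w.npz yellow [225.98571429 261.71428571] -0.038 -0.0026
d_w.npz yellow [321.88043478 308.89130435] 0.052 0.0459
e_w.npz tube ey off [-0.0003, -0.0009, -0.0008, -0.0006, -0.0005, -0.0007] top row 111 [ 0.5911 -0.1145  0.083 ] -0.072487954630164 w 37
e_w.npz yellow [249.47232472 234.10701107] -0.0381 -0.0024
```

The shutter reads about 51 mm and the tube axis agrees with the marks within 1 mm. Next I go above the gauge.

```bash
python3 -m pendant '[{"dp":[-0.6,5.8,0],"twist":0.03,"grip":100},{"dp":[-0.6,5.8,0],"twist":0.03,"grip":100},{"dp":[-0.6,5.8,0],"twist":0.03,"grip":130},{"dp":[-0.6,5.8,0],"twist":0.04,"grip":130},{"dp":[-0.6,5.8,0],"twist":0.04,"grip":130},{"dp":[-0.7,5.8,-1.5],"twist":0.04,"grip":130},{"dp":[-0.7,4.5,-3.5],"twist":0.04,"grip":130},{"dp":[0,0,-3],"twist":0,"grip":130}]' 45
python3 - <<'E'
from h import *
manip.camera('wrist');manip.camera('wrist')
c=cam('wrist');cv2.imwrite('pics/j_w.png',c['frame'][:,:,::-1]);np.savez('j_w.npz',**c)
s=manip.sense();print(s['tcp_pos'],s['width'],s['ft_force'])
R=Ro.from_euler('xyz',s['orientation']).as_matrix();print(np.degrees(np.arctan2(R[1,1],R[0,1])))
E
```

```text
time: 7.38
tcp_pos: [0.5359, 0.279, 0.1588]
orientation: [-1.991, 1.568, 2.819]
ft_force: [0.4, -0.9, -0.0]
width: 0.492
[0.53684322 0.27312837 0.15941748] 0.488504573348295 [-0.0299746   0.17944527  0.0592086 ]
5.150423424736745
```

View pics/j_w.png

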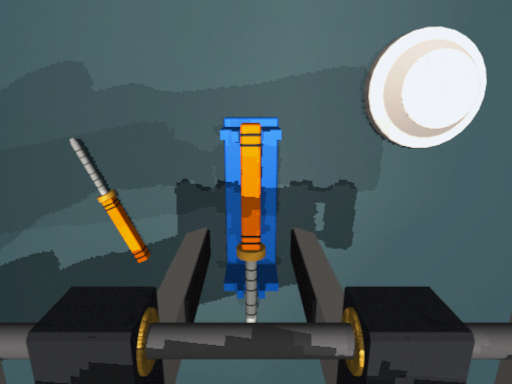

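The rod stands upright in the image at column 251, with its back end at row 124 and the collar at rows 246-259.

Run:
```python
from h import *
c=dict(np.load('j_w.npz'))
a=np.radians(-84.9);ex=np.array([np.cos(a),np.sin(a),0]);ey=np.array([-ex[1],ex[0],0]);t=np.array([.53684,.27313,.05])
for n,uv,z in(('back',(250.5,124),.059),('collar front bottomish',(251,260),.05),('handle/collar',(251,247),.059),('handle q',(250.8,200),.059)):
    p=onz(c,uv,z);print(n,p.round(4),'along',((p-t)@ex).round(4),'across',((p-t)@ey).round(4))
```

```text
back [0.5295 0.3339 0.059 ] along -0.0612 across -0.0019
collar front bottomish [0.5408 0.2162 0.05  ] along 0.057 across -0.0011
handle/collar [0.5393 0.2328 0.059 ] along 0.0403 across -0.0012
handle q [0.5353 0.274  0.059 ] along -0.001 across -0.0015
```

```bash
python3 -m pendant '[{"dp":[-0.1,0,-3.5],"twist":0,"grip":130},{"dp":[0,0,-4],"twist":0,"grip":130},{"dp":[0,0,-2.5],"twist":0,"grip":130},{"dp":[0,0,-1.1],"twist":0,"grip":130},{"dp":[0,0,0],"twist":0,"grip":130},{"dp":[0,0,0],"twist":0,"grip":255},{"dp":[0,0,0],"twist":0,"grip":255},{"dp":[0,0,0],"twist":0,"grip":255}]' 45
python3 -m pendant '[{"dp":[0,0,0],"twist":0,"grip":255},{"dp":[0,0,0],"twist":0,"grip":255},{"dp":[0,0,0],"twist":0,"grip":255},{"dp":[0,0,1],"twist":0,"grip":255},{"dp":[0,0,2],"twist":0,"grip":255},{"dp":[0,0,3],"twist":0,"grip":255},{"dp":[0,0,3],"twist":0,"grip":255},{"dp":[0,0,0],"twist":0,"grip":255}]' 45
python3 - <<'E'
from h import *
manip.camera('wrist');manip.camera('wrist')
c=cam('wrist');cv2.imwrite('pics/k_w.png',c['frame'][:,:,::-1]);np.savez('k_w.npz',**c)
s=manip.sense();print(s['tcp_pos'],s['width'],s['ft_force'],s['moment'])
c=cam('scene');crop(c,190,130,320,240,6,'k_s.png')
E
```

```text
time: 8.52
tcp_pos: [0.5368, 0.2758, 0.0512]
orientation: [2.081, 1.57, 0.602]
ft_force: [0.1, 0.2, 0.4]
width: 0.211
time: 9.52
tcp_pos: [0.5384, 0.2762, 0.1428]
orientation: [1.928, 1.565, 0.449]
ft_force: [-0.1, -0.3, -2.3]
width: 0.165
[0.53573238 0.27532839 0.13946706] 0.16830192833053714 [ 0.1147062  -0.22938681 -1.09907578] [-0.01547573  0.08376744 -0.03596916]
```

View pics/k_w.png

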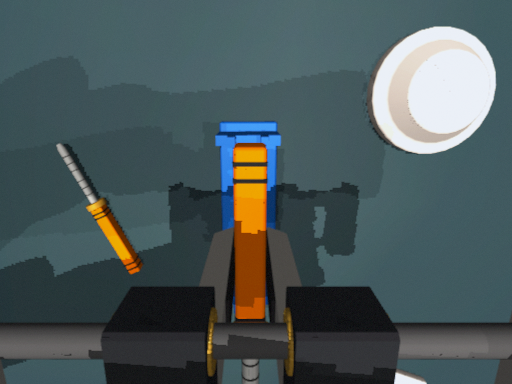

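View pics/k_s.png

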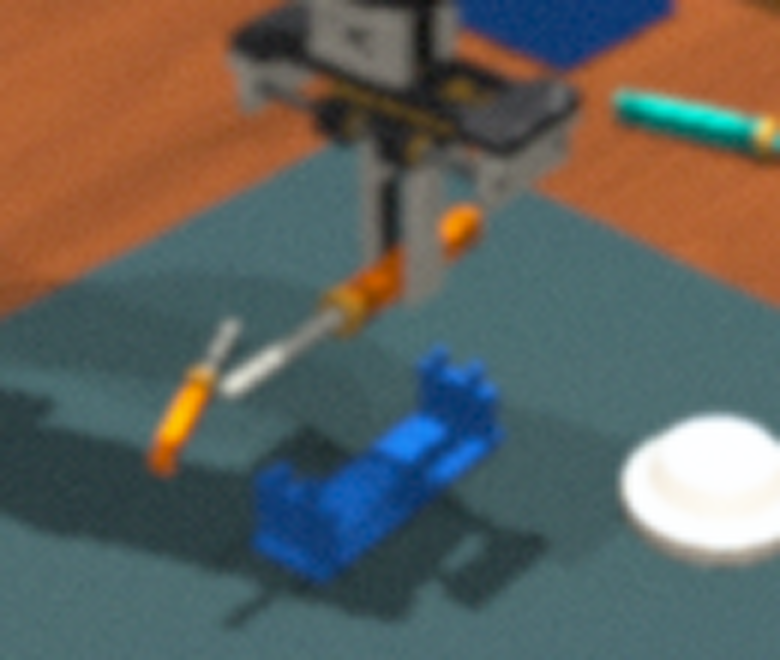

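```bash
cat > tilt.py <<'E'
from h import *
import sys
# orange handle axis direction in scene & top vs level prediction
def run(yawdeg,boxes):
    s=manip.sense();t=np.mean([manip.sense()['tcp_pos']]+[s['tcp_pos']],axis=0)
    for n in('scene','top'):
        c=cam(n);H=cv2.cvtColor(c['frame'],cv2.COLOR_RGB2HSV)
        a=np.radians(yawdeg)
        mid=t+[0,0,.002]
        for tl in(-.1,0,.1):
            d=np.array([np.cos(a)*np.cos(tl),np.sin(a)*np.cos(tl),np.sin(tl)])
            print(n,'tilt',tl,'back',proj(c,mid-.06*d).round(1),'mid',proj(c,mid).round(1),'collar',proj(c,mid+.049*d).round(1),'tip',proj(c,mid+.138*d).round(1))
if __name__=='__main__':
    run(float(sys.argv[1]),None)
    c=cam('scene');np.savez('t_s.npz',**c)
    c=cam('top');np.savez('t_t.npz',**c)
E
python3 tilt.py -84.9
python3 - <<'E'
from h import *
c=dict(np.load('t_t.npz'));crop(c,205,190,305,240,7,'t_t.png')
E
```

```text
scene tilt -0.1 back [267.8 163.4] mid [256.2 173. ] collar [246.2 181.2] tip [227.1 197.1]
scene tilt 0 back [267.9 164.9] mid [256.2 173. ] collar [246.2 180. ] tip [226.7 193.4]
scene tilt 0.1 back [267.8 166.6] mid [256.2 173. ] collar [246.2 178.6] tip [226.6 189.5]
top tilt -0.1 back [220.9 215.4] mid [241.9 214.2] collar [258.8 213.2] tip [289.2 211.4]
top tilt 0 back [221.  215.7] mid [241.9 214.2] collar [258.9 212.9] tip [289.9 210.7]
top tilt 0.1 back [221.3 215.9] mid [241.9 214.2] collar [258.9 212.7] tip [290.1 210. ]
```

View pics/t_t.png

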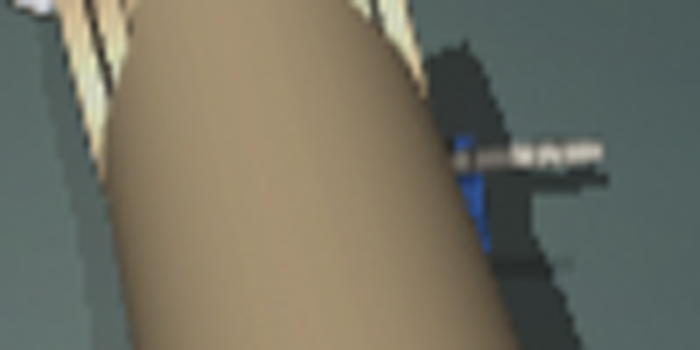

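The rod looks level: the back-to-tip direction in the scene view is (-41.7, 28.6) px against (-41.2, 28.5) expected. Next move is to the pre-insertion pose.

```bash
python3 -m pendant '[{"dp":[1.7,-4.3,0],"twist":-0.05,"grip":255},{"dp":[1.7,-4.3,0],"twist":-0.05,"grip":255},{"dp":[1.7,-4.3,0],"twist":-0.05,"grip":255},{"dp":[1.7,-4.3,0],"twist":-0.05,"grip":255},{"dp":[1.8,-4.5,-2.0],"twist":-0.05,"grip":255},{"dp":[0,0,-2.0],"twist":0,"grip":255},{"dp":[0,0,-3.0],"twist":0,"grip":255},{"dp":[0,0,0],"twist":0,"grip":255}]' 45
python3 - <<'E'
from h import *
for i in range(3): manip.camera('wrist')
P=[];A=[]
for i in range(6):
    c=cam('wrist');s=manip.sense();P.append(s['tcp_pos']);R=Ro.from_euler('xyz',s['orientation']).as_matrix();A.append(np.degrees(np.arctan2(R[1,1],R[0,1])))
print(np.mean(P,0),np.std(P,0),np.mean(A),np.std(A))
cv2.imwrite('pics/l_w.png',c['frame'][:,:,::-1]);np.savez('l_w.npz',**c)
c=cam('top');np.savez('l_t.npz',**c);crop(c,300,150,430,250,6,'l_t.png')
c=cam('scene');np.savez('l_s.npz',**c);crop(c,130,180,260,290,6,'l_s.png')
E
```

```text
time: 10.92
tcp_pos: [0.6203, 0.0584, 0.068]
orientation: [-1.343, 1.565, -3.072]
ft_force: [-0.3, 0.6, -0.2]
width: 0.166
[0.62322016 0.0587318  0.07154028] [2.01544449e-04 5.36958002e-05 1.76881126e-04] -9.038860422437567 0.00350524387652884
```

View pics/l_w.png

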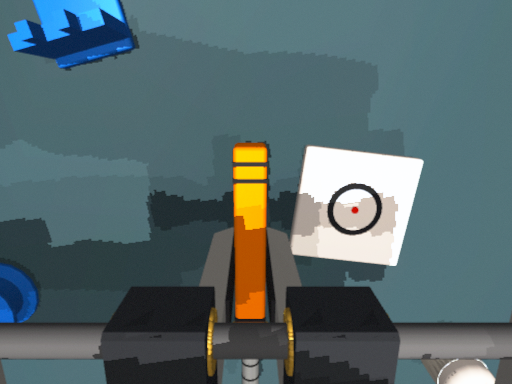

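View pics/l_t.png

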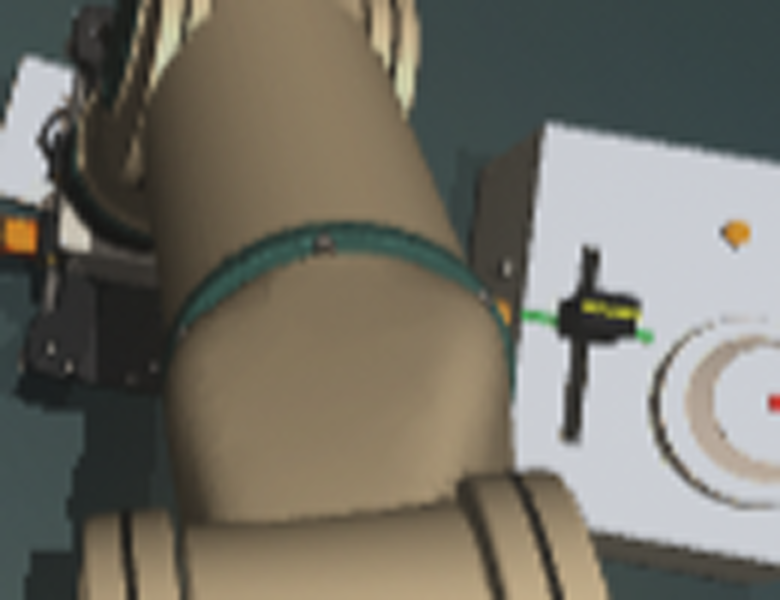

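View pics/l_s.png

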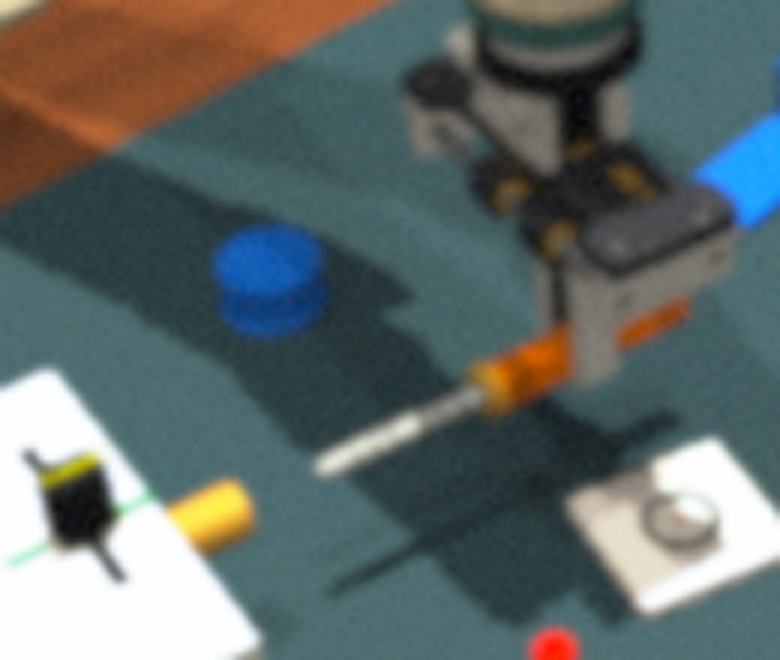

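The rod is in line with the tube in the scene view, with the tip near crop (320,467) and the mouth near (237,508). I work out the height difference using the vertical plane through the tube axis.

Run:
```python
from h import *
c=dict(np.load('l_s.npz'))
H=cv2.cvtColor(c['frame'],cv2.COLOR_RGB2HSV)
a=np.radians(-99.3);ex=np.array([np.cos(a),np.sin(a),0]);ey=np.array([-ex[1],ex[0],0]);m=np.array([.5934,-.1174,.07])
def onplane(uv):
    d=ray(c,uv);e=c['eye'];k=((m-e)@ey)/(d@ey);p=e+k*d;return ((p-m)@ex).round(4),p[2].round(4)
# tube mask
t=((H[...,0]>12)&(H[...,0]<30)&(H[...,1]>120)&(H[...,2]>100)).astype(np.uint8)
b=np.zeros_like(t);b[255:275,155:175]=t[255:275,155:175]
cnt=max(cv2.findContours(b,0,1)[0],key=cv2.contourArea);r=cv2.minAreaRect(cnt);print('tube',r)
vx,vy,x0,y0=cv2.fitLine(cnt,cv2.DIST_L2,0,.01,.01).ravel()
for q in((x0,y0),(x0-4*vx,y0-4*vy),(x0+4*vx,y0+4*vy)):print('tube axis',np.round(q,1),onplane(q))
w=((H[...,1]<70)&(H[...,2]>110)).astype(np.uint8)
b=np.zeros_like(w);b[240:262,180:212]=w[240:262,180:212]
cnt=max(cv2.findContours(b,0,1)[0],key=cv2.contourArea);print('rod',cv2.minAreaRect(cnt))
vx,vy,x0,y0=cv2.fitLine(cnt,cv2.DIST_L2,0,.01,.01).ravel()
for k in(-10,0,10):
    q=(x0+k*vx,y0+k*vy);print('rod axis',np.round(q,1),onplane(q))
```

```text
tube ((165.4000244140625, 265.8000183105469), (8.944271087646484, 11.62755298614502), 63.43495178222656)
tube axis [165.2 265.5] (np.float64(0.0107), np.float64(0.0696))
tube axis [161.4 266.7] (np.float64(0.0214), np.float64(0.0719))
tube axis [169.  264.3] (np.float64(-0.0002), np.float64(0.0673))
rod ((195.2000274658203, 251.90000915527344), (5.366562843322754, 31.752164840698242), 63.43495178222656)
rod axis [185.8 256.2] (np.float64(-0.0504), np.float64(0.0673))
rod axis [194.8 251.9] (np.float64(-0.0784), np.float64(0.067))
rod axis [203.8 247.6] (np.float64(-0.1071), np.float64(0.0666))
```

Run:
```python
from h import *
c=dict(np.load('l_s.npz'));L=c['frame']
A=cv2.imread('pics/a_scene.png')[:,:,::-1].copy()
def ana(F,box,kind,yaw,m):
    H=cv2.cvtColor(F,cv2.COLOR_RGB2HSV)
    a=np.radians(yaw);ex=np.array([np.cos(a),np.sin(a),0]);ey=np.array([-ex[1],ex[0],0]);m=np.array(m)
    t=((H[...,0]>5)&(H[...,0]<32)&(H[...,1]>110)&(H[...,2]>70)) if kind=='o' else ((H[...,1]<70)&(H[...,2]>110))
    x0,y0,x1,y1=box;b=np.zeros(t.shape,np.uint8);b[y0:y1,x0:x1]=t[y0:y1,x0:x1]
    cnt=max(cv2.findContours(b,0,1)[0],key=cv2.contourArea)
    b[:]=0;cv2.drawContours(b,[cnt],0,1,-1);v,u=np.nonzero(b)
    for uv in((u.mean(),v.mean()),):
        d=ray(c,uv);e=c['eye'];k=((m-e)@ey)/(d@ey);p=e+k*d;print(kind,np.round(uv,1),len(u),'x',((p-m)@ex).round(4),'z',p[2].round(4))
rod0=[.5478,.1358,.05]
ana(A,(222,195,247,222),'w',-84.9,rod0)
ana(A,(253,180,275,205),'o',-84.9,rod0)
ana(A,(155,255,178,278),'o',-99.3,[.5934,-.1174,.07])
ana(L,(155,255,178,278),'o',-99.3,[.5934,-.1174,.07])
ana(L,(180,240,212,262),'w',-99.3,[.5934,-.1174,.07])
crop(c,150,230,220,285,10,'l_s2.png')
```

```text
w [235.8 211.9] 109 x -0.0378 z 0.0492
o [260.2 193.5] 115 x -0.1599 z 0.0502
o [165.3 265.6] 108 x 0.0104 z 0.0692
o [165.3 265.6] 108 x 0.0105 z 0.069
w [193.4 252.6] 133 x -0.0739 z 0.0669
```

View pics/l_s2.png

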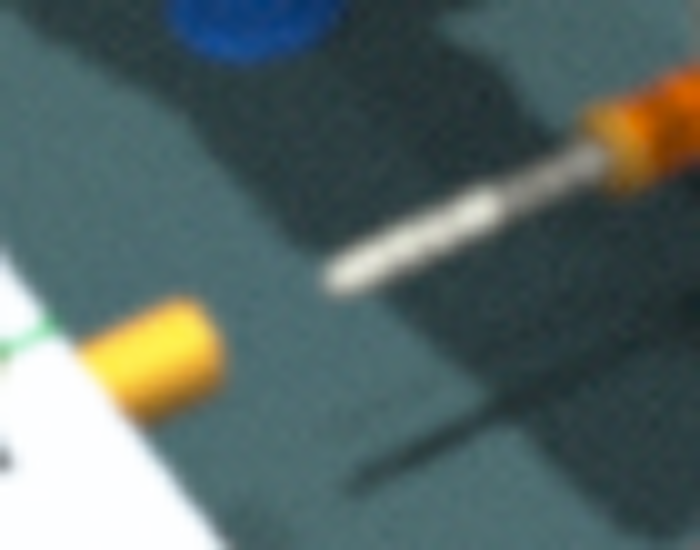

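```bash
python3 -m pendant '[{"dp":[-0.1,0,0.05],"twist":-0.004,"grip":255},{"dp":[-0.24,-1.48,0],"twist":0,"grip":255},{"dp":[-0.24,-1.48,0],"twist":0,"grip":255},{"dp":[-0.16,-0.99,0],"twist":0,"grip":255},{"dp":[-0.16,-0.99,0],"twist":0,"grip":255},{"dp":[0,0,0],"twist":0,"grip":255},{"dp":[0,0,0],"twist":0,"grip":255}]' 45
python3 - <<'E'
from h import *
manip.camera('wrist');manip.camera('wrist')
c=cam('scene');crop(c,150,230,220,285,10,'n_s.png')
s=manip.sense();print(s['tcp_pos'],s['ft_force'],s['width'])
m=np.array([.5934,-.1174,.07]);ex=np.array([-.1616,-.9869,0]);ey=np.array([.9869,-.1616,0]);p=s['tcp_pos']-m;print(p@ex,p@ey,s['orientation'])
R=Ro.from_euler('xyz',s['orientation']).as_matrix();print(np.degrees(np.arctan2(R[1,1],R[0,1])))
E
```

```text
time: 12.35
tcp_pos: [0.6136, 0.0097, 0.0709]
orientation: [-3.046, 1.57, 1.505]
ft_force: [0.2, -0.8, -1.5]
width: 0.165
[0.61355261 0.00994021 0.07090305] [-0.26956212 -0.25371064 -2.16075335] 0.165839532479347
-0.12892871467116981 -0.0006895701659659962 [-2.90988857  1.57037714  1.64153131]
-9.2228487733913
```

View pics/n_s.png

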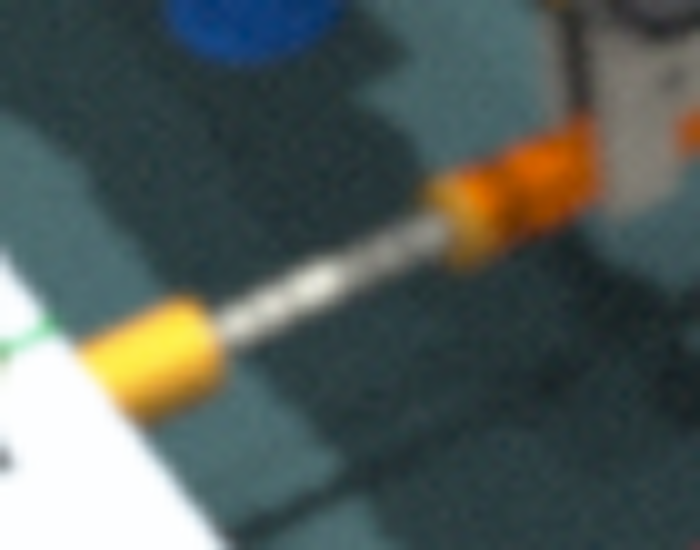

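The tip has entered the mouth with no side force, so I keep advancing.

```bash
python3 -m pendant '[{"dp":[-0.16,-0.99,0],"twist":0,"grip":255},{"dp":[-0.16,-0.99,0],"twist":0,"grip":255},{"dp":[-0.16,-0.99,0],"twist":0,"grip":255},{"dp":[-0.16,-0.99,0],"twist":0,"grip":255},{"dp":[0,0,0],"twist":0,"grip":255}]' 45
python3 -m pendant '[{"dp":[-0.16,-0.99,0],"twist":0,"grip":255},{"dp":[-0.16,-0.99,0],"twist":0,"grip":255},{"dp":[-0.08,-0.5,0],"twist":0,"grip":255},{"dp":[0,0,0],"twist":0,"grip":255}]' 45
cat > st.py <<'E'
from h import *
manip.camera('wrist');manip.camera('wrist')
c=cam('scene');crop(c,150,230,220,285,10,__import__('sys').argv[1])
s=manip.sense();print(s['tcp_pos'],s['ft_force'],s['width'])
m=np.array([.5934,-.1174,.07]);ex=np.array([-.1616,-.9869,0]);ey=np.array([.9869,-.1616,0]);p=s['tcp_pos']-m;print(p@ex,p@ey,'Fx',s['ft_force']@ex,s['ft_force']@ey)
E
python3 st.py o_s.png
```

```text
time: 13.12
tcp_pos: [0.6069, -0.0321, 0.0711]
orientation: [0.175, 1.57, -1.56]
ft_force: [0.0, 0.0, -2.2]
width: 0.166
time: 13.62
tcp_pos: [0.603, -0.056, 0.071]
orientation: [-0.018, 1.571, -1.752]
ft_force: [0.4, -0.7, -1.2]
width: 0.167
[ 0.60318109 -0.05471806  0.07094385] [ 0.63843523  0.89825683 -1.56293209] 0.16593911782871312
-0.0634414277212213 -0.0004764435191563452 Fx -0.989660796554597 0.48491342377920427
```

View pics/o_s.png

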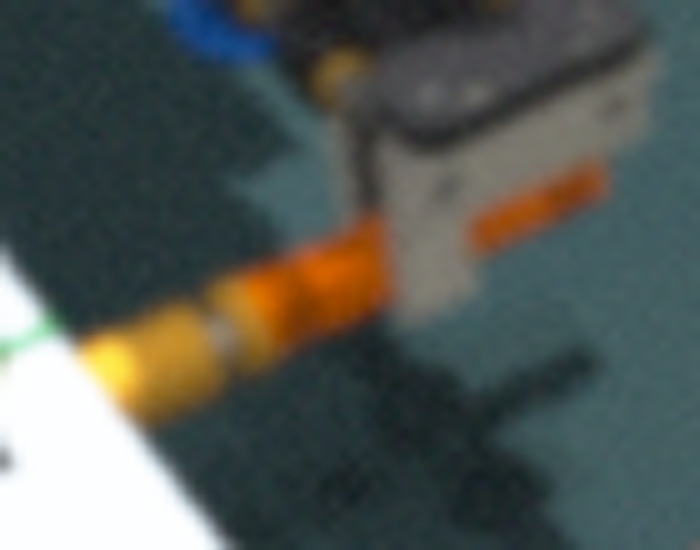

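The gap is about 10 mm, already past the point where the blade would block the rod. I close it slowly and watch the force.

```bash
python3 -m pendant '[{"dp":[-0.08,-0.5,0],"twist":0,"grip":255},{"dp":[-0.05,-0.3,0],"twist":0,"grip":255},{"dp":[-0.03,-0.2,0],"twist":0,"grip":255},{"dp":[-0.02,-0.1,0],"twist":0,"grip":255},{"dp":[0,0,0],"twist":0,"grip":255},{"dp":[0,0,0],"twist":0,"grip":255}]' 45
python3 st.py p_s.png
```

```text
time: 14.52
tcp_pos: [0.602, -0.0617, 0.0711]
orientation: [-3.096, 1.565, 1.457]
ft_force: [1.4, 7.2, -0.2]
width: 0.164
[ 0.60204254 -0.06177581  0.07108797] [ 1.73748661  8.09448463 -0.16066129] 0.1637090307484091
-0.05629215109928607 -0.00045954646429513367 Fx -8.26922472105072 0.40665681502530854
```

View pics/p_s.png

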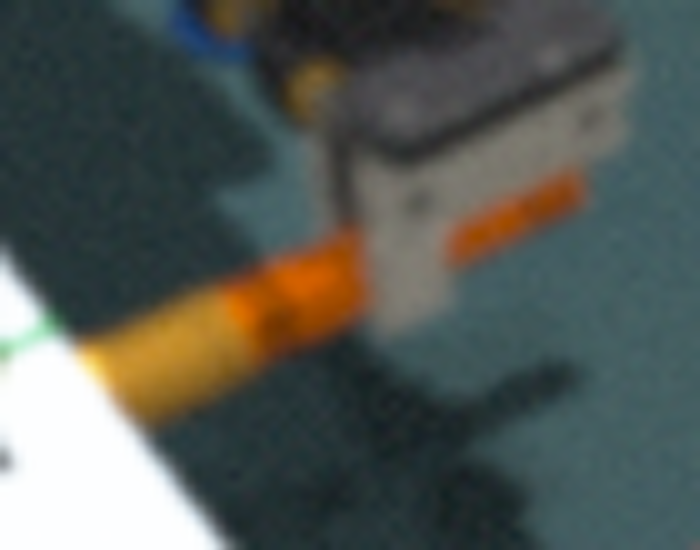

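The collar is flush with the mouth and pressing with 8 N. I hold a moment, then draw the rod out.

```bash
python3 -m pendant '[{"dp":[0,0,0],"twist":0,"grip":255},{"dp":[0,0,0],"twist":0,"grip":255},{"dp":[0.08,0.5,0],"twist":0,"grip":255},{"dp":[0.24,1.48,0],"twist":0,"grip":255},{"dp":[0.24,1.48,0],"twist":0,"grip":255},{"dp":[0.24,1.48,0],"twist":0,"grip":255},{"dp":[0.24,1.48,0],"twist":0,"grip":255},{"dp":[0.24,1.48,0],"twist":0,"grip":255}]' 45
python3 -m pendant '[{"dp":[0.32,1.97,0],"twist":0,"grip":255},{"dp":[0.32,1.97,0],"twist":0,"grip":255},{"dp":[0.32,1.97,0],"twist":0,"grip":255},{"dp":[0,0,0],"twist":0,"grip":255},{"dp":[0,0,0],"twist":0,"grip":255}]' 45
python3 st.py q_s.png
python3 - <<'E'
from h import *
c=cam('wrist');cv2.imwrite('pics/q_w.png',c['frame'][:,:,::-1]);np.savez('q_w.npz',**c)
s=manip.sense();print(s['tcp_pos'])
H=cv2.cvtColor(c['frame'],cv2.COLOR_RGB2HSV);r=(((H[...,0]<8)|(H[...,0]>172))&(H[...,1]>120)).astype(np.uint8)
n,l,st,ce=cv2.connectedComponentsWithStats(r)
for i in range(1,n):
    if st[i,4]>8: print(ce[i],st[i,4],onz(c,ce[i],.01))
c=dict(np.load('l_w.npz'));print('l view dot',onz(c,(354.8,210),.01))
E
```

```text
time: 15.68
tcp_pos: [0.6142, 0.014, 0.0709]
orientation: [-2.054, 1.571, 2.497]
ft_force: [0.1, -0.7, -0.4]
width: 0.165
time: 16.3
tcp_pos: [0.6236, 0.071, 0.071]
orientation: [-0.001, 1.57, -1.734]
ft_force: [0.4, -0.7, -1.2]
width: 0.168
[0.62364288 0.07042599 0.07106997] [ 0.00711778  0.11169075 -1.35291416] 0.16179905995098456
-0.19025271882851208 -0.0005059855885221668 Fx -0.11137783493283046 -0.011024690816522475
[0.62368918 0.07061618 0.07106057]
[355.3030303  224.84848485] 33 [0.69622879 0.05230115 0.01      ]
l view dot [0.6964127  0.05205286 0.01      ]
```

View pics/q_w.png

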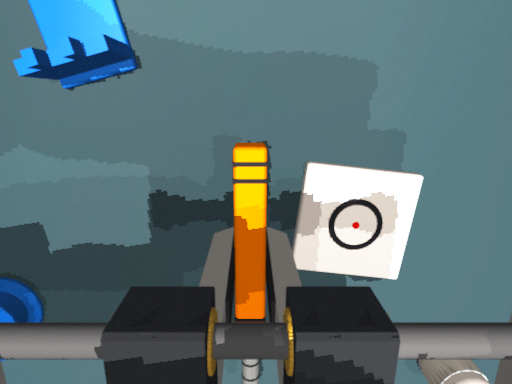

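View pics/q_s.png

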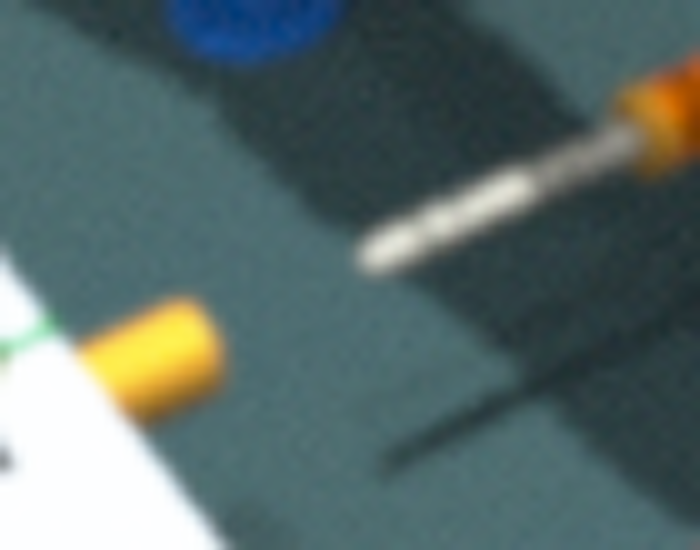

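The rod is out, and the ring centre measures (0.696, 0.052) twice over. The TCP has to go to about (0.719, 0.189, 0.061).

```bash
python3 -m pendant '[{"dp":[1.4,1.7,1],"twist":0,"grip":255},{"dp":[1.8,2.3,0],"twist":0,"grip":255},{"dp":[1.9,2.4,0],"twist":0,"grip":255},{"dp":[1.8,2.3,0],"twist":0,"grip":255},{"dp":[1.6,2.0,-0.5],"twist":0,"grip":255},{"dp":[1.0,1.2,-1.0],"twist":0,"grip":255},{"dp":[0,0,-0.5],"twist":0,"grip":255},{"dp":[0,0,0],"twist":0,"grip":255}]' 45
python3 - <<'E'
from h import *
for i in range(4): manip.camera('wrist')
s=manip.sense();print(s['tcp_pos'],s['ft_force'],s['width'],np.abs(s['qd']).max())
R=Ro.from_euler('xyz',s['orientation']).as_matrix();ja=np.arctan2(R[1,1],R[0,1]);print(np.degrees(ja),R[2])
a=ja-np.pi/2;print('tip est',s['tcp_pos']+.139*np.array([np.cos(a),np.sin(a),0]))
c=cam('wrist');cv2.imwrite('pics/r_w.png',c['frame'][:,:,::-1])
for n in('scene','top'):
    c=cam(n);np.savez(f'r_{n}.npz',**c)
    t=proj(c,[.6963,.0522,.01]);print(n,'mark pred',t,'tip pred',proj(c,[.6963,.0522,.061]))
    x,y=map(int,t);crop(c,x-60,y-50,x+60,y+40,6,f'r_{n}.png');print(x-60,y-50)
E
```

```text
time: 17.5
tcp_pos: [0.7179, 0.1892, 0.0604]
orientation: [-0.777, 1.569, -2.511]
ft_force: [0.4, 0.2, -1.3]
width: 0.168
[0.71884047 0.18990826 0.06164468] [-1.15171877  0.52212906 -1.20339293] 0.16439543442878302 0.0046263241250891
-9.3514088026824 [-9.99999839e-01  5.67939806e-04  1.91990211e-05]
tip est [0.69625447 0.05275552 0.06164468]
scene mark pred [242.63003239 265.49634256] tip pred [242.13159055 252.28192737]
182 215
top mark pred [311.72822326 172.48101884] tip pred [314.28963112 168.43543517]
251 122
```

View pics/r_scene.png

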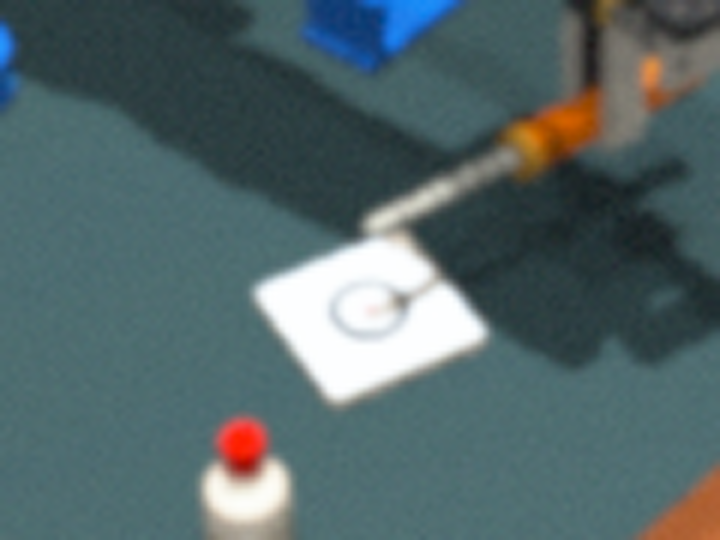

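View pics/r_top.png

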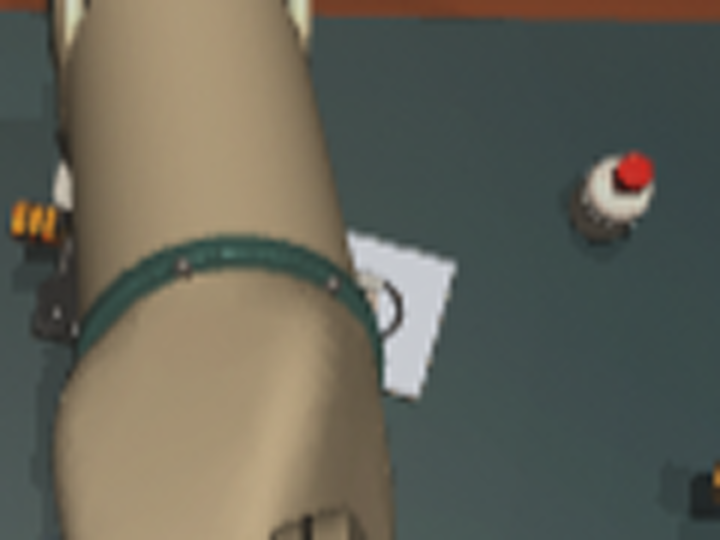

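View pics/r_w.png

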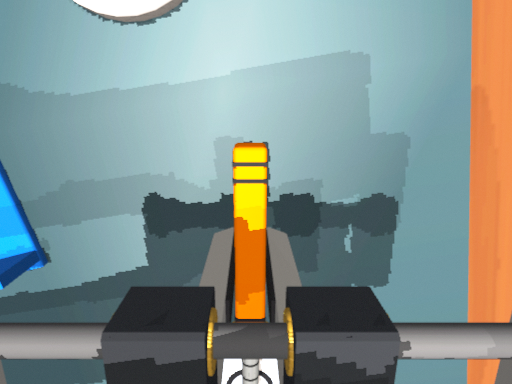

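In the scene view the tip is (-0.8, -14.2) px from the red dot, against (-0.5, -13.2) expected for 51 mm above it. That puts it within about 3 mm. One last check of the shutter and the loose things.

Run:
```python
from h import *
c=dict(np.load('r_top.npz'));A=cv2.imread('pics/a_top.png')[:,:,::-1]
crop(c,360,160,460,260,6,'s_st.png')
c=dict(np.load('r_scene.npz'));F=c['frame'];A=cv2.imread('pics/a_scene.png')[:,:,::-1].copy()
for n,(x0,y0,x1,y1) in dict(spool=(160,212,190,240),flux=(212,280,236,318),head=(288,195,332,228)).items():
    def cc(I):
        I=I[y0:y1,x0:x1].astype(int);m=(I[...,2]-I[...,0]>100) if n=='spool' else ((I[...,0]>180)&(I[...,2]>150) if n=='head' else I[...,0]>150)
        v,u=np.nonzero(m);return u.mean().round(2),v.mean().round(2),len(u)
    print(n,cc(A),cc(F))
s=manip.sense();print(s['tcp_pos'],s['width'])
```

```text
spool (np.float64(14.48), np.float64(13.03), 262) (np.float64(14.48), np.float64(13.08), 265)
flux (np.float64(10.51), np.float64(16.22), 242) (np.float64(10.45), np.float64(15.74), 231)
head (np.float64(21.15), np.float64(15.68), 539) (np.float64(26.5), np.float64(14.15), 284)
[0.7188318  0.1905516  0.06147505] 0.1689193436221511
```

View pics/s_st.png

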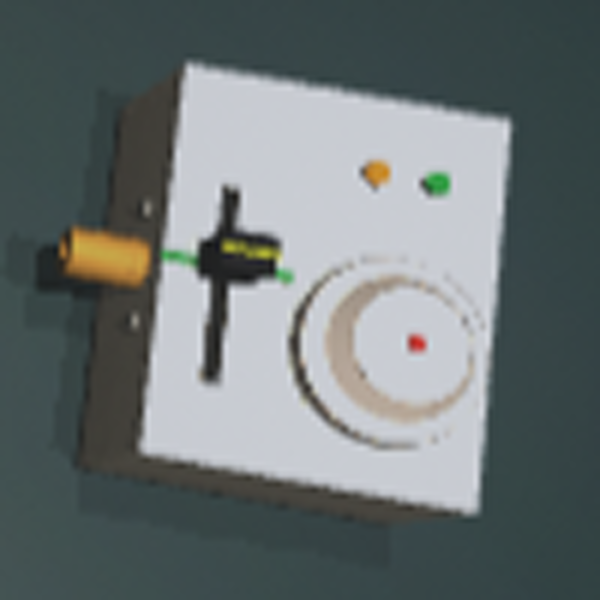

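The shutter is on its mark. The head's mask changed, so I check whether it is only hidden by the gripper.

Run:
```python
from h import *
c=dict(np.load('r_scene.npz'));crop(c,240,170,350,250,6,'s_hd.png')
```

```text
(no output)
```

View pics/s_hd.png

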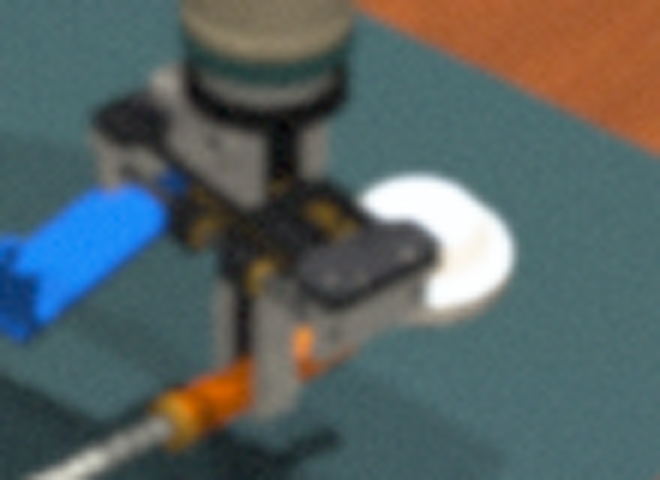

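The head is only partly hidden behind the gripper: its right edge is at image column 325.5, as at the start. I hand in.

```bash
python3 -c "
from station import manip
manip.sign_off()"
```

```text
the job is handed in; nothing more can be done
```

I carried out the whole sequence and handed the job in at about 18 s on the robot's clock. `sign_off` gives no verdict, so the results below rest on my own checks.

- **Shutter:** I slid the grip to about 51 mm. A top view after the insertion shows its yellow line still between the green dashes.
- **Insertion:** I pushed the rod in until the collar stopped flush on the tube mouth, with about 8 N of push, then drew it right out.
- **Presenting:** The rod is held level in a 45 N grip. Its tip is estimated within about 3 mm of the ring's centre and about 51 mm above the plate. The wrist force is about the rod's own weight, with a small sideways reading just after the last move.
- **Loose items:** The spool and bottle have not moved in the scene view. The head was partly hidden behind the gripper, so I could only confirm that its visible right edge is where it was.

Two measurements disagreed. The cameras differed by 2 to 7 mm in absolute position, so I worked from the wrist camera. The tool position at collar contact was about 4 mm off what I expected from the grasp, so I took a value near the middle for the tip offset.

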